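# Open the thermal cycler for loading

### The arm

A 6-joint arm with a two-finger parallel gripper is mounted at the origin on the work surface. World frame = base frame: x ahead of the robot, y to its left, z up, the work surface at z = 0. Lengths are in m, angles in degrees, forces in N, time in s.
With the tool pointing down it reaches from about 0.25 to 0.725 m from the base axis. Payload 9.7 kg.
Tool frame: the origin (TCP) lies at the centre of the arm's flange, where the gripper is bolted on; the fingertips stand 173 mm ahead of it and the grasp point (between the pads) lies bot.grip_depth ahead of it (bot.grip_depth is the distance from the TCP to the grasp point, in m); z points along the fingers, y is the direction in which the jaws open and shut (so a half turn about z gives the same grasp; the last joint's range is limited). The gripper opens to 85 mm and grips with 20 to 120 N. Pads are 22 mm wide; open, the fingers measure 114 mm over their backs; the gripper's body (76 mm by 85 mm) begins 54 mm behind the grasp point. The pads swing forward as they close: fully open they stand 13 mm farther back than shut.
Start: joints at [75.516, 4.979, 10.078, 95.1, 0, 90], TCP at [0.138, 0.533, 0.405] pointing down, gripper open.
Joint ranges: [-179.16, 179.16], [-48.56, 103.87], [-65.8, 70.77], [-126.05, 130.52], [-82.76, 87.17], [-180, 180]. Speed limits (degrees/s): [127.2, 127.2, 147.25, 180, 180, 180].

### API

Orientations are given as [roll, pitch, yaw] about the fixed x, y, z axes, in that order (R = Rz(yaw) Ry(pitch) Rx(roll)).
In Python, from workcell import status, viewer, bot gives the robot as it stands. The module is installed in compiled form; this text tells all that it offers.
- The arm moves only by the tool move_arm, never from a script. Its argument "commands" is a list of rows, each an object with "claw": the gripper's target within -1 to 1 (fully open at 1, half-way at 0, shut at -1); "travel": the shift along the tool's x, y, z in cm, a list of three; "turn": the turn about the tool's z in degrees. A call has 1 to 5 rows; each row shifts and turns the commanded pose from where the row before left it, along the tool's axes as they then stand; what a row does not reach is not made up. A row lasts 1/12 s, in which the tool goes at most 41.7 mm and 7.16 degrees, less where a joint would pass 70% of its speed; a pose out of reach is approached as far as the arm can. A call is refused whole if a number of a shift passes 4.17 or a number of a turn 7.16, either way. A call with a gripper value outside its range is refused whole. The fingers move at their own pace and stop on an object; "squeeze" is the grip in N (left out, the last holds). Time passes only in rows, so rows that do not move let the fingers close. It gives the time, the measured TCP pose, the force and the opening at its end, in the units of the state.
- status.get_obs(): the state, without advancing time (a new reading comes with each control period).
- viewer.camera(name): name is "side" or "top"; returns the picture (400x640x3 uint8, blue, green, red); there is no depth.
- viewer.camera_params(name): a dict with "camera_matrix" (3x3 intrinsics, pixels), "D" ([k1, k2, p1, p2, k3] as OpenCV has them; the pictures are not rectified), "xyz" and "rotation" of the camera in the world. Camera axes: x right, y up, looking along -z (the intrinsics and any distortion apply to the point x, -y, -z); pixel columns grow to the right and rows downward; lengths in m; the calibration is good to about 2 mm. A picture is of the moment at which its call begins. camera_params takes no time and is no camera call.
- bot.job_done(): hands the job in, once; it reports no verdict.
The state is a dict: "time": time; "q": joint angles; "qd": joint speeds; "joint_efforts": joint torques, N m; "ee_pos": TCP position; "tcp_rot": TCP orientation; "wrist_force": force on the tool from outside, world axes, zero at the start; "torque": the same for the moment, N m; "opening": finger opening in m.
Only numpy, scipy, OpenCV 4.12 (cv2) and the standard library are available. Lean on these libraries where they do the work, as an engineer would, in place of code of your own. Each camera call takes 0.05 s, during which the arm holds its last target.

### The job

Open the small thermal cycler so that it can be loaded: press the paddle at its front until the catch lets go and the lid springs up a little, then fold the stiff lid on up until it stands upright, and leave it standing there. Leave the spray bottle, the tip box and the tube rack where they stand.

Things in the scene. Friction and masses are not known exactly. Their poses are not given: they have to be found in the camera images.
- cycler: Thermal cycler, a cream bench instrument fixed to the bench. Origin: centre of its underside, on the bench; its x axis points from its front (paddle side, towards the robot, -x) to its back (hinge side), z up; its yaw varies. Main housing: x -75 to +110 mm, y -90 to +90, top at z 96. A low front console (x -145 to -75, y -90 to +90, top at z 52) stands below the paddle. The shut lid covers the housing from x -70 to +85, z 103 to 133.
- lid (a joint): Angle of the lid in rad: 0 shut and latched, 1.57 standing upright, 1.95 its rear stop. When the catch lets go a spring lifts it to about 0.55 and no farther; beyond that it has to be pushed against a stiff friction hinge (about 0.4 N m plus its weight, roughly 0.3 kg) and stays where it is left at any angle. While latched it cannot be lifted.
- lid_edge (a point): Middle of the lid's front lower edge, i.e. the free edge of its underside, 155 mm from the hinge axis; it swings up and back with the lid. The lid is a cream slab 155 long x 170 wide x 30 mm thick. A steel tongue 30 mm wide, 4 to 10 mm above the underside, sticks out 11 mm beyond the front face at the middle.
- lid_hinge (a point): Middle of the lid's hinge axis, fixed on the cycler at its x +85, y 0, z 103 mm; the axis runs along the cycler's y. The lid's underside passes through this axis, so when upright the underside is a vertical plane through this point, facing the robot.
- catch (a joint): Angle of the sprung catch in rad: 0 at rest (hooked over the lid's tongue when shut), grows as the paddle is pressed down, stop at 0.32. It lets go of the lid at about 0.2. The paddle needs about 2 N to start and 5 N at the stop, at the point paddle, and springs back when released.
- paddle (a point): Point to press, straight down, on the top of the grey ribbed paddle at the middle of the cycler's front: a plate 60 mm long (cycler x -151 to -91 mm) x 50 wide, top at z 88 mm, pivoted at cycler x -81, z 80. The point is 135 mm in front of the cycler's origin and about 17 mm of travel there is full depth. Behind it a steel hook rises to z 119 mm at x -93 to -75.
- spray: White spray bottle, 68 mm across, 180 mm tall, standing loose beside the cycler. Origin: centre of underside.
- tip_box: Grey pipette tip box with pale lid, 122 x 87 x 80 mm high, standing loose beside the cycler. Origin: centre of underside.
- tube_rack: White tube rack with small tubes, 75 x 110 x 50 mm high, loose beside the front of the cycler. Origin: centre of underside.

How it is judged (in metres and radians):
On the way:
1. the catch has let go and the lid has sprung up (lid past 0.4 rad) (value of joint lid above 0.4 rad), for 0.2 s.
At the end, for the whole second after the job is handed in: The lid stands still and upright, within 0.12 rad (7 degrees) of vertical; the paddle has sprung back; spray bottle, tip box and tube rack are within 30 mm of where they stood (value of joint lid between 1.45 and 1.69 rad and velocity of joint lid between -0.05 and 0.05 rad/s and value of joint catch below 0.06 rad and distance of each of spray, tip_box, tube_rack from where it was at the start of the episode below 0.03 m); the robot touches nothing.
It fails at once if spray bottle, tip box or tube rack shoved away (more than 30 mm) or knocked over (distance of any of spray, tip_box, tube_rack from where it was at the start of the episode above 0.03 m or angle between any of spray, tip_box, tube_rack's own z axis and vertical above 0.5 rad).
It also fails if it takes over 48 s, if anything falls off the work surface, if the arm or the gripper's body presses on something with over 40 N, if the wrist force passes 120 N, or if a joint passes its speed limit or range.

## Working session

There is one attempt and no reset: what is moved stays moved. The work goes in short steps, Python scripts to look and compute and a tool call to move; the robot and the scene stay as the last step left them, time stands still between calls to the robot, and variables do not carry over. Pictures are saved under pics/ and viewed, and the job is handed in when it is done.

Besides the shell and the picture viewer there is one more tool, called after "Call:" as name(argument=value, ...), one argument or row to a line, values as JSON. move_arm: Moves the arm, as the interface text tells. Its arguments: {"type":"object","properties":{"commands":{"type":"array"},"squeeze":{"type":"number"}},"required":["commands"]}

```bash
mkdir -p pics; python3 - <<'E'
from workcell import status, viewer, bot
import cv2, numpy as np
for n in("side","top"):
    cv2.imwrite(f"pics/{n}0.png",viewer.camera(n)); p=viewer.camera_params(n)
    print(n,p)
print(status.get_obs(),bot.grip_depth)
E
```

```text
side {'camera_matrix': array([[428.79167978,   0.        , 321.89545106],
       [  0.        , 428.79167978, 198.89302679],
       [  0.        ,   0.        ,   1.        ]]), 'D': array([-0.04957453,  0.        ,  0.        ,  0.        ,  0.        ]), 'xyz': array([ 0.1462088 , -0.39399806,  0.78883446]), 'rotation': array([ 42.32372036,  -0.2831486 , -42.66234218])}
top {'camera_matrix': array([[475.07926024,   0.        , 323.45716136],
       [  0.        , 475.07926024, 201.42026806],
       [  0.        ,   0.        ,   1.        ]]), 'D': array([-0.07908909,  0.        ,  0.        ,  0.        ,  0.        ]), 'xyz': array([0.4386006 , 0.02531995, 1.07759076]), 'rotation': array([  6.19597356,  -0.20599018, -88.68458647])}
{'time': 0.1, 'q': array([ 7.55147419e+01,  5.00678627e+00,  1.00385955e+01,  9.51008871e+01,
       -1.00580401e-03,  9.00020977e+01]), 'qd': array([ 0.06854346, -0.17379421,  0.17791266, -0.0695035 ,  0.11478303,
        0.08519495]), 'joint_efforts': array([ 5.82006451e-04, -5.21563661e+01,  4.65654230e+01,  1.59541512e-02,
        3.41951329e-05, -2.94185293e-05]), 'ee_pos': array([0.13757127, 0.53250597, 0.40406144]), 'tcp_rot': array([-1.79930922e+02,  1.00833240e-03,  1.65512645e+02]), 'wrist_force': array([-0.36961591, -0.4612682 ,  0.78083839]), 'torque': array([-0.00579377,  0.03291445,  0.01638199]), 'opening': 0.0857290212569858} 0.1547
```

View pics/side0.png

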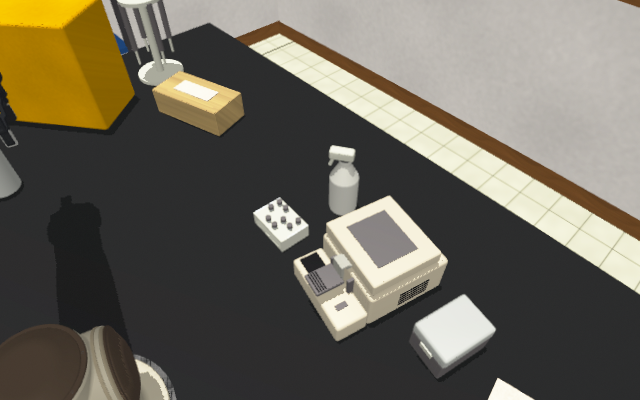

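View pics/top0.png

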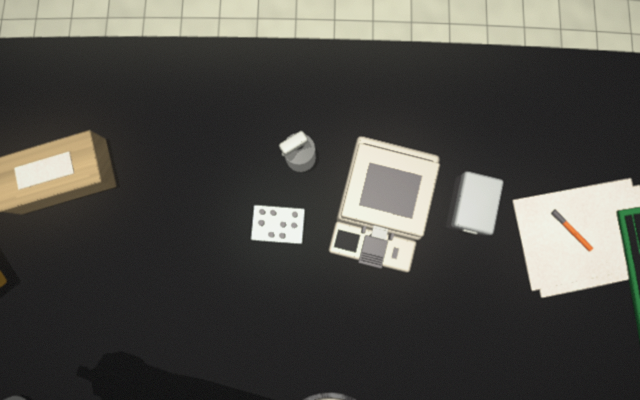

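```bash
cat > h.py <<'E'
import cv2, numpy as np
from scipy.spatial.transform import Rotation as R
from workcell import status, viewer, bot
def cam(n):
    p=viewer.camera_params(n); return p['camera_matrix'],p['D'],np.array(p['xyz']),R.from_euler('xyz',p['rotation'],degrees=True).as_matrix()
def ray(n,px):
    K,D,o,M=cam(n); u=cv2.undistortPoints(np.array(px,float).reshape(-1,1,2),K,D).reshape(-1,2)
    return o,(M@np.c_[u[:,0],-u[:,1],-np.ones(len(u))].T).T
def onz(n,px,z):
    o,d=ray(n,px); return o+d*((z-o[2])/d[:,2])[:,None]
def proj(n,P):
    K,D,o,M=cam(n); c=(np.array(P,float).reshape(-1,3)-o)@M; c=c*[1,-1,-1]
    return cv2.projectPoints(c,np.zeros(3),np.zeros(3),K,D)[0].reshape(-1,2)
def cyc(T,P):  # T=(x,y,yaw deg)
    return np.array(P,float)@R.from_euler('z',T[2],degrees=True).as_matrix().T+[T[0],T[1],0]
E
python3 - <<'E'
import cv2
a=cv2.imread('pics/top0.png')[120:280,240:520]; cv2.imwrite('pics/top0z.png',cv2.resize(a,None,fx=2.85,fy=2.85,interpolation=cv2.INTER_CUBIC))
a=cv2.imread('pics/side0.png')[140:390,240:510]; cv2.imwrite('pics/side0z.png',cv2.resize(a,None,fx=2.4,fy=2.4,interpolation=cv2.INTER_CUBIC))
E
```

```text
(no output)
```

View pics/top0z.png

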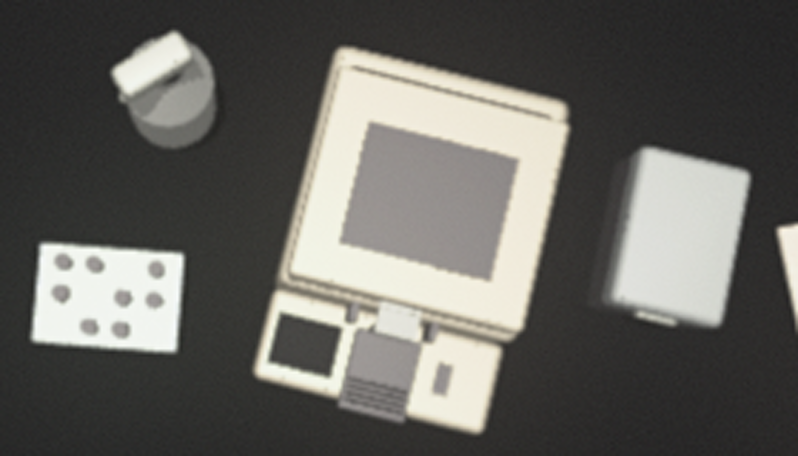

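View pics/side0z.png

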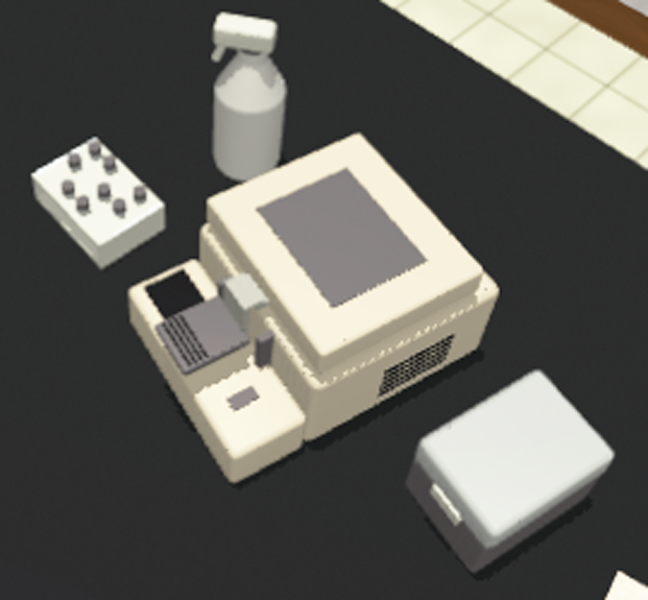

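```bash
cat > fit.py <<'E'
from h import *
from scipy.optimize import least_squares
tz=lambda p:np.array(p)/2.85+[240,120]
sz=lambda p:np.array(p)/2.4+[240,140]
obs=[('top',tz(p),q) for p,q in [((346,66),(85,85,133)),((568,120),(85,-85,133)),((517,333),(-70,-85,133)),((291,272),(-70,85,133)),((341,407),(-151,25,88)),((404,420),(-151,-25,88)),((255,376),(-145,90,52)),((483,432),(-145,-90,52))]]
obs+=[('side',sz(p),q) for p,q in [((359,135),(85,85,133)),((484,280),(85,-85,133)),((320,360),(-70,-85,133)),((208,205),(-70,85,133)),((180,373),(-151,-25,88)),((232,457),(-145,-90,52))]]
W=np.array([onz(n,[p],q[2]/1000)[0] for n,p,q in obs]); Q=np.array([q for *_,q in obs])/1000
r=least_squares(lambda T:(cyc(T,Q)-W)[:,:2].ravel(),[.5,0,0],loss='soft_l1',f_scale=.003,x_scale=[.01,.01,1])
print(r.x); T=r.x
print(np.round((cyc(T,Q)-W)[:,:2]*1000,1))
for n,P in dict(paddle=[-.135,0,.088],hinge=[.085,0,.103],edge=[-.07,0,.103]).items(): print(n,cyc(T,P))
np.save('T.npy',T)
print('rack',onz('top',tz([(40,242),(185,253),(178,352),(33,340)]),.05))
print('box',onz('top',tz([(643,148),(750,172),(720,327),(605,300)]),.08))
E
python3 fit.py
```

```text
[  0.56203254  -0.10998919 -13.35314076]
[[ 2.4  3.1]
 [-1.9 -3.3]
 [-0.5 -4. ]
 [-0.4  2.4]
 [ 0.9  2.8]
 [-2.2  0.2]
 [ 0.6  2.3]
 [-2.6 -0.1]
 [ 1.7 -0.2]
 [ 6.   0.9]
 [ 0.1 -1.7]
 [ 0.9  3.8]
 [ 0.1 -4.5]
 [-3.5 -4.3]]
paddle [ 0.43068225 -0.07881064  0.088     ]
hinge [ 0.64473457 -0.12962013  0.103     ]
edge [ 0.49392498 -0.09382253  0.103     ]
rack [[0.53904502 0.17507047 0.05      ]
 [0.5332175  0.06408863 0.05      ]
 [0.45789379 0.06736435 0.05      ]
 [0.46428186 0.17757403 0.05      ]]
box [[ 0.61768988 -0.27917168  0.08      ]
 [ 0.60154976 -0.3611219   0.08      ]
 [ 0.48426309 -0.33619439  0.08      ]
 [ 0.5025946  -0.2494135   0.08      ]]
```

Call:
move_arm(
  commands=[
    {"claw": -1,"travel": [-1.3,-1.5,0],"turn": -1.1},
    {"claw": -1,"travel": [-2.6,-3.1,0],"turn": 0},
    {"claw": -1,"travel": [-2.6,-3.1,0],"turn": 0},
    {"claw": -1,"travel": [-2.6,-3.1,0],"turn": 0},
    {"claw": -1,"travel": [-2.6,-3.1,0],"turn": 0},
  ],
  squeeze=30,
)

```text
time: 0.52
ee_pos: [0.2191, 0.3684, 0.4042]
tcp_rot: [-180.0, -0.0, 166.7]
wrist_force: [0.8, -0.7, -0.8]
opening: 0.0256
```

Call:
move_arm(
  commands=[
    {"claw": -1,"travel": [-2.6,-3.1,0],"turn": 0},
    {"claw": -1,"travel": [-2.6,-3.1,0],"turn": 0},
    {"claw": -1,"travel": [-2.6,-3.1,0],"turn": 0},
    {"claw": -1,"travel": [-2.6,-3.1,0],"turn": 0},
    {"claw": -1,"travel": [-2.6,-3.1,0],"turn": 0},
  ],
)

```text
time: 0.93
ee_pos: [0.3095, 0.1873, 0.4046]
tcp_rot: [180.0, 0.0, 166.6]
wrist_force: [0.8, 0.0, 0.0]
opening: 0.0001
```

```bash
cat > go.py <<'E'
import sys
from h import *
T=np.load('T.npy'); s=status.get_obs(); p=s['ee_pos']; y=s['tcp_rot'][2]
def to(cx,cy):
    t=cyc(T,[cx,cy,0]); d=t[:2]-p[:2]; a=np.radians(y)
    return d, np.array([np.cos(a)*d[0]+np.sin(a)*d[1], np.sin(a)*d[0]-np.cos(a)*d[1]])*100
Ri=R.from_euler('z',T[2],degrees=True).as_matrix()
c=(p-[T[0],T[1],0])@Ri
print('t',s['time'],'q',np.round(s['q'],1),'p',np.round(p,4),'yaw err',y-T[2]-180,'F',np.round(s['wrist_force'],1),'open',s['opening'])
print('tcp in cycler mm',np.round(c*1000,1),'tip z shut',round(c[2]*1000-173,1))
if len(sys.argv)>2: print('tool travel cm',np.round(to(float(sys.argv[1]),float(sys.argv[2]))[1],2))
E
python3 go.py -.138 0
```

```text
t 0.9333 q [ 31.2 -20.5 -12.6  97.9  -0.   44.5] p [0.3095 0.1873 0.4046] yaw err 0.0016010054082187253 F [0.8 0.  0. ] open 6.596810136201526e-05
tcp in cycler mm [-314.3  230.9  404.6] tip z shut 231.6
tool travel cm [-17.63 -23.09]
```

Call:
move_arm(
  commands=[
    {"claw": -1,"travel": [-2.4,-3.3,0],"turn": 0},
    {"claw": -1,"travel": [-2.4,-3.3,0],"turn": 0},
    {"claw": -1,"travel": [-2.4,-3.3,0],"turn": 0},
    {"claw": -1,"travel": [-2.4,-3.3,0],"turn": 0},
    {"claw": -1,"travel": [-2.4,-3.3,0],"turn": 0},
  ],
)

```text
time: 1.35
ee_pos: [0.388, -0.0013, 0.4047]
tcp_rot: [180.0, 0.0, 166.6]
wrist_force: [1.0, 1.1, 0.0]
opening: 0.0002
```

Call:
move_arm(
  commands=[
    {"claw": -1,"travel": [-2,-2,0],"turn": 0},
    {"claw": -1,"travel": [0,0,0],"turn": 0},
    {"claw": -1,"travel": [0,0,0],"turn": 0},
  ],
)

```text
time: 1.6
ee_pos: [0.4031, -0.0244, 0.4041]
tcp_rot: [-180.0, -0.1, 166.4]
wrist_force: [0.2, -0.1, 0.3]
opening: 0.0002
```

```bash
python3 go.py -.138 0
```

```text
t 1.6 q [ -3.5 -14.8  -8.4  96.5   0.   10.1] p [ 0.4031 -0.0244  0.4041] yaw err -0.22415049563400657 F [ 0.2 -0.1  0.3] open 0.0001867914542646444
tcp in cycler mm [-174.4   46.5  404.1] tip z shut 231.1
tool travel cm [-3.65 -4.64]
```

Call:
move_arm(
  commands=[
    {"claw": -1,"travel": [-1.8,-2.3,2],"turn": -0.2},
    {"claw": -1,"travel": [-1.8,-2.3,2],"turn": 0},
    {"claw": -1,"travel": [0,0,4],"turn": 0},
    {"claw": -1,"travel": [0,0,3],"turn": 0},
    {"claw": -1,"travel": [0,0,0],"turn": 0},
  ],
)

```text
time: 2.02
ee_pos: [0.4256, -0.0753, 0.2889]
tcp_rot: [-180.0, -0.5, 166.9]
wrist_force: [-0.8, 1.0, -0.0]
opening: 0.0
```

```bash
python3 go.py -.138 0; python3 - <<'E'
from h import *
a=viewer.camera('top')[150:310,280:480]; b=viewer.camera('side')[160:360,240:480]
cv2.imwrite('pics/p1.png',np.vstack([cv2.resize(a,(600,480)),])); cv2.imwrite('pics/p1s.png',cv2.resize(b,(720,600)))
E
```

```text
t 2.0167 q [-10.  -11.7 -18.6  83.6   0.    3.1] p [ 0.4256 -0.0753  0.2889] yaw err 0.20972150774014153 F [-0.8  1.  -0. ] open 1.598722443570676e-05
tcp in cycler mm [-140.7    2.3  288.9] tip z shut 115.9
tool travel cm [-0.27 -0.23]
```

View pics/p1s.png

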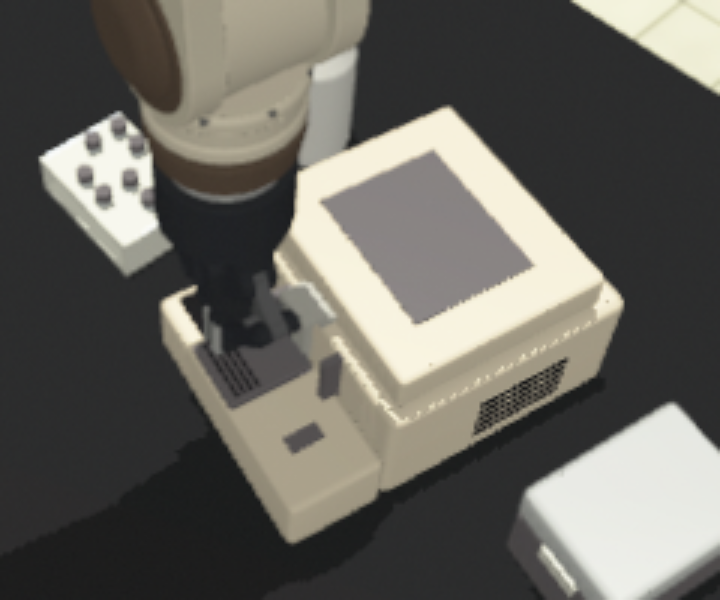

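View pics/p1.png

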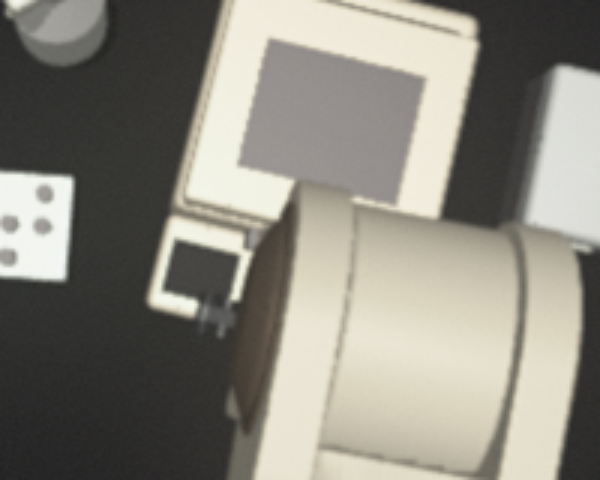

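The fingers are over the ribbed paddle, at about (250,340) in the side crop, and the hook behind it is clear. Next I press down.

Call:
move_arm(
  commands=[
    {"claw": -1,"travel": [-0.1,-0.2,2.2],"turn": 0},
    {"claw": -1,"travel": [0,0,0.6],"turn": 0},
    {"claw": -1,"travel": [0,0,0.4],"turn": 0},
    {"claw": -1,"travel": [0,0,0.4],"turn": 0},
    {"claw": -1,"travel": [0,0,0],"turn": 0},
  ],
)

```text
time: 2.53
ee_pos: [0.428, -0.0782, 0.2596]
tcp_rot: [180.0, 0.1, 166.8]
wrist_force: [-0.8, 0.6, 1.2]
opening: 0.0002
```

```bash
python3 go.py -.138 0
```

```text
t 2.5333 q [-10.4 -11.3 -21.5  79.7   0.    2.8] p [ 0.428  -0.0782  0.2596] yaw err 0.1965599381294112 F [-0.8  0.6  1.2] open 0.00017021662826503453
tcp in cycler mm [-137.7    0.   259.6] tip z shut 86.6
tool travel cm [ 0.03 -0.  ]
```

Call:
move_arm(
  commands=[
    {"claw": -1,"travel": [0,0,0.5],"turn": 0},
    {"claw": -1,"travel": [0,0,0.4],"turn": 0},
    {"claw": -1,"travel": [0,0,0.2],"turn": 0},
    {"claw": -1,"travel": [0,0,0],"turn": 0},
  ],
)

```text
time: 2.87
ee_pos: [0.4281, -0.0784, 0.2482]
tcp_rot: [180.0, 0.1, 166.8]
wrist_force: [0.8, 1.9, 4.5]
opening: -0.0004
```

```bash
python3 go.py -.138 0;python3 - <<'E'
from h import *
b=viewer.camera('side')[160:360,240:480]
cv2.imwrite('pics/p2s.png',cv2.resize(b,(720,600)))
E
```

```text
t 2.8667 q [-10.4 -11.1 -22.6  78.4   0.    2.8] p [ 0.4281 -0.0784  0.2482] yaw err 0.17711076623311328 F [0.8 1.9 4.5] open -0.00041577120469967583
tcp in cycler mm [-1.376e+02 -2.000e-01  2.482e+02] tip z shut 75.2
tool travel cm [0.04 0.02]
```

View pics/p2s.png

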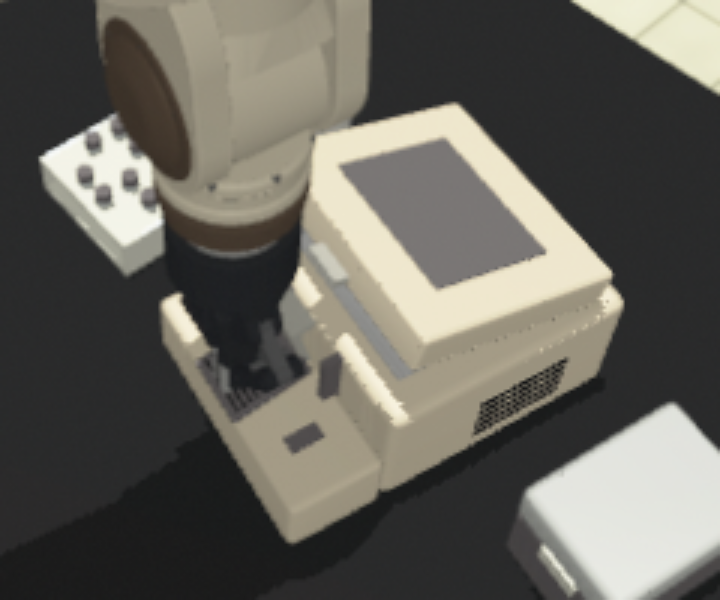

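The catch has let go: the lid's front is up and the tongue shows at (330,262). I'll hold briefly while it springs, then back away forwards and up.

Call:
move_arm(
  commands=[
    {"claw": -1,"travel": [0,0,0],"turn": 0},
    {"claw": -1,"travel": [0,0,0],"turn": 0},
    {"claw": -1,"travel": [0,0,0],"turn": 0},
    {"claw": -1,"travel": [0,0,0],"turn": 0},
  ],
)

```text
time: 3.25
ee_pos: [0.428, -0.0785, 0.248]
tcp_rot: [180.0, 0.1, 166.8]
wrist_force: [2.1, 1.7, 5.3]
opening: -0.0
```

Call:
move_arm(
  commands=[
    {"claw": -1,"travel": [0.2,0,-1.5],"turn": 0},
    {"claw": 1,"travel": [0.3,0,-2.5],"turn": 0},
    {"claw": 1,"travel": [0,0,-2.5],"turn": 0},
    {"claw": 1,"travel": [0,0,-2],"turn": 0},
    {"claw": 1,"travel": [0,0,0],"turn": 0},
  ],
)

```text
time: 3.67
ee_pos: [0.4232, -0.0775, 0.336]
tcp_rot: [-180.0, 0.2, 166.8]
wrist_force: [0.6, 0.1, 0.0]
opening: 0.0481
```

```bash
python3 go.py -.1 0;python3 - <<'E'
from h import *
b=viewer.camera('side')[160:360,240:480]
cv2.imwrite('pics/p3s.png',cv2.resize(b,(720,600)))
E
```

```text
t 3.6667 q [-10.4 -12.4 -14.   88.2  -0.    2.8] p [ 0.4232 -0.0775  0.336 ] yaw err 0.15432813440560267 F [0.6 0.1 0. ] open 0.04807164515528111
tcp in cycler mm [-142.6   -0.5  336. ] tip z shut 163.0
tool travel cm [-4.26  0.04]
```

View pics/p3s.png

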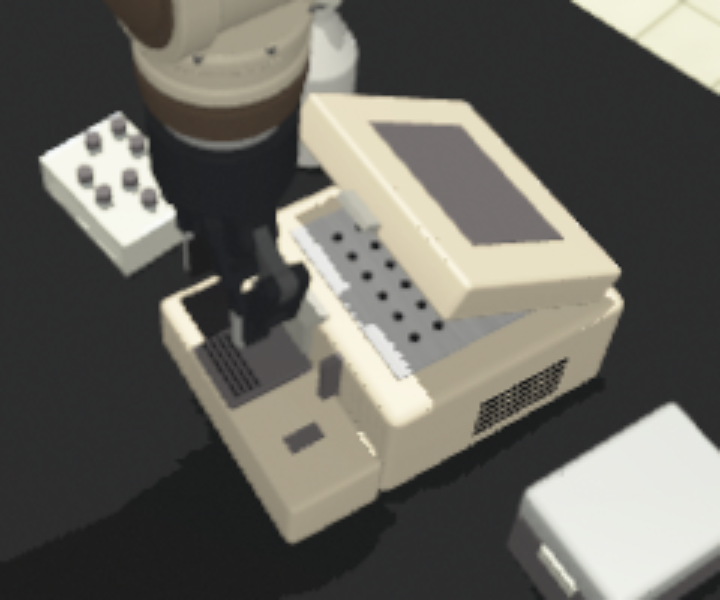

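The lid is standing at about 0.55 and the paddle has sprung back. Now I open the fingers to straddle the tongue and move up to the front edge.

Call:
move_arm(
  commands=[
    {"claw": 1,"travel": [0,0,0],"turn": 0},
    {"claw": 1,"travel": [0,0,0],"turn": 0},
    {"claw": 1,"travel": [-2.6,0,0.5],"turn": 0.1},
    {"claw": 1,"travel": [-2.6,0,0.5],"turn": 0},
    {"claw": 1,"travel": [-2.0,0,0],"turn": 0},
  ],
)

```text
time: 4.13
ee_pos: [0.4939, -0.0941, 0.3204]
tcp_rot: [-180.0, -0.1, 166.7]
wrist_force: [0.2, -0.8, 0.1]
opening: 0.0853
```

Call:
move_arm(
  commands=[
    {"claw": 1,"travel": [0,0,0],"turn": 0},
  ],
)

```text
time: 4.22
ee_pos: [0.495, -0.0944, 0.3202]
tcp_rot: [-180.0, -0.1, 166.7]
wrist_force: [-0.1, -0.6, 0.3]
opening: 0.0854
```

```bash
python3 go.py -.07 0;python3 - <<'E'
from h import *
b=viewer.camera('side')[120:320,240:480]
cv2.imwrite('pics/p4s.png',cv2.resize(b,(720,600)))
E
```

```text
t 4.2167 q [-10.8  -2.1  -6.5  85.8  -0.    2.5] p [ 0.495  -0.0944  0.3202] yaw err 0.05609215451150362 F [-0.1 -0.6  0.3] open 0.08539721063780953
tcp in cycler mm [-6.880e+01 -3.000e-01  3.202e+02] tip z shut 147.2
tool travel cm [0.12 0.03]
```

View pics/p4s.png

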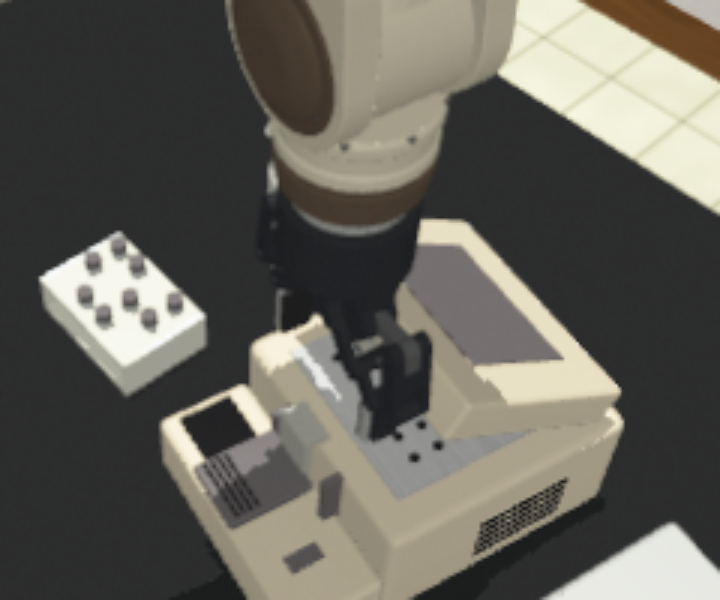

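The open fingers are in front of the lid's edge, near (400,390), with their tips below it. I'll push back and up along the arc.

Call:
move_arm(
  commands=[
    {"claw": 1,"travel": [-0.7,0,-0.2],"turn": 0},
    {"claw": 1,"travel": [-0.6,0,-0.8],"turn": 0},
    {"claw": 1,"travel": [-0.8,0,-1.2],"turn": 0},
    {"claw": 1,"travel": [-0.9,0,-1.2],"turn": 0},
    {"claw": 1,"travel": [-0.5,0,-0.6],"turn": 0},
  ],
)

```text
time: 4.68
ee_pos: [0.5267, -0.1018, 0.3631]
tcp_rot: [-180.0, -0.1, 166.7]
wrist_force: [-2.9, -0.1, -3.4]
opening: 0.0855
```

```bash
python3 go.py -.07 0;python3 - <<'E'
from h import *
b=viewer.camera('side')[120:320,240:480]
cv2.imwrite('pics/p5s.png',cv2.resize(b,(720,600)))
E
```

```text
t 4.6833 q [-10.9   2.5   2.9  90.5  -0.    2.3] p [ 0.5267 -0.1018  0.3631] yaw err 0.07963693909044878 F [-2.9 -0.1 -3.4] open 0.08548526060537523
tcp in cycler mm [-3.630e+01 -2.000e-01  3.631e+02] tip z shut 190.1
tool travel cm [3.37 0.03]
```

View pics/p5s.png

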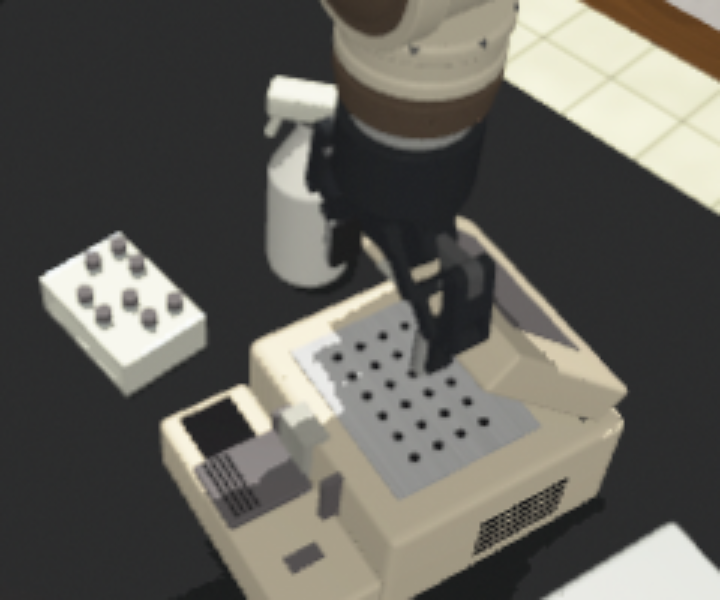

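Call:
move_arm(
  commands=[
    {"claw": 1,"travel": [-0.8,0,-0.2],"turn": 0},
    {"claw": 1,"travel": [-0.9,0,-0.3],"turn": 0},
    {"claw": 1,"travel": [-0.9,0,-0.3],"turn": 0},
    {"claw": 1,"travel": [-1.0,0,-0.3],"turn": 0},
    {"claw": 1,"travel": [-1.0,0,-0.3],"turn": 0},
  ],
)

```text
time: 5.15
ee_pos: [0.5709, -0.112, 0.3781]
tcp_rot: [180.0, -0.0, 166.7]
wrist_force: [-8.6, 3.2, 8.0]
opening: 0.0851
```

```bash
python3 go.py -.07 0;python3 - <<'E'
from h import *
b=viewer.camera('side')[100:300,240:480]
cv2.imwrite('pics/p6s.png',cv2.resize(b,(720,600)))
E
```

```text
t 5.15 q [-11.1   8.9  11.5  92.6   0.    2.1] p [ 0.5709 -0.112   0.3781] yaw err 0.09825997430834832 F [-8.6  3.2  8. ] open 0.08514420669637927
tcp in cycler mm [9.100e+00 1.000e-01 3.781e+02] tip z shut 205.1
tool travel cm [7.91 0.  ]
```

View pics/p6s.png

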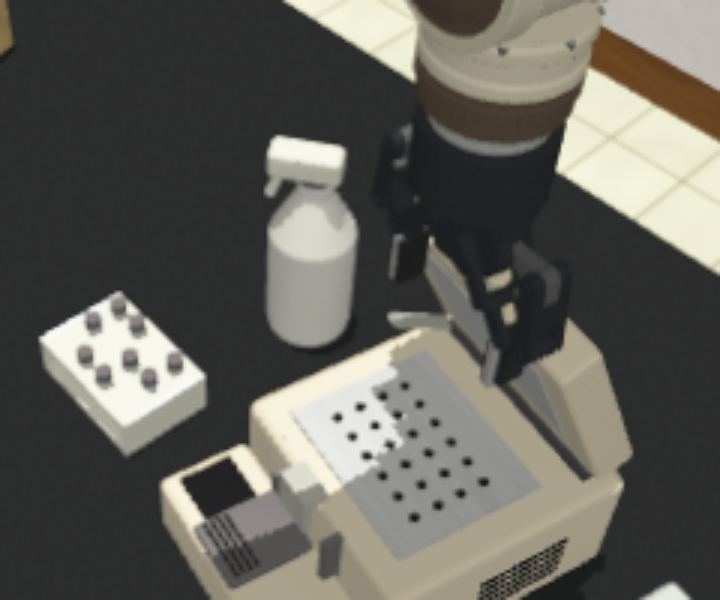

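Call:
move_arm(
  commands=[
    {"claw": 1,"travel": [-0.8,0,-0.2],"turn": 0},
    {"claw": 1,"travel": [-1.0,0,-0.2],"turn": 0},
    {"claw": 1,"travel": [-1.0,0,-0.2],"turn": 0},
    {"claw": 1,"travel": [-1.0,0,-0.1],"turn": 0},
    {"claw": 1,"travel": [-1.0,0,0],"turn": 0},
  ],
)

```text
time: 5.62
ee_pos: [0.6183, -0.1232, 0.3847]
tcp_rot: [180.0, 0.0, 166.7]
wrist_force: [-4.5, 1.1, 4.0]
opening: 0.0853
```

Call:
move_arm(
  commands=[
    {"claw": 1,"travel": [-0.6,0,0],"turn": 0},
    {"claw": 1,"travel": [0,0,0],"turn": 0},
    {"claw": 1,"travel": [0,0,0],"turn": 0},
  ],
)

```text
time: 5.87
ee_pos: [0.6244, -0.1249, 0.3832]
tcp_rot: [-180.0, -0.0, 166.7]
wrist_force: [-0.5, 0.3, 0.5]
opening: 0.0854
```

```bash
python3 go.py .074 0;python3 - <<'E'
from h import *
b=viewer.camera('side')[80:280,280:520]
cv2.imwrite('pics/p7s.png',cv2.resize(b,(720,600)))
T=np.load('T.npy')
for th in (1.2,1.3,1.4,1.5,1.57,1.65):
    L=lambda r,h:[.085-r*np.cos(th)+h*np.sin(th),-.085,.103+r*np.sin(th)+h*np.cos(th)]
    print(th,np.round((proj('side',cyc(T,[L(.155,0),L(.155,.03),L(0,0),L(0,.03)]))-[280,80])*3).astype(int).tolist())
E
```

```text
t 5.8667 q [-11.3  17.   21.5  94.6  -0.    2. ] p [ 0.6244 -0.1249  0.3832] yaw err 0.05710407173097565 F [-0.5  0.3  0.5] open 0.08538423268637953
tcp in cycler mm [ 6.410e+01 -1.000e-01  3.832e+02] tip z shut 210.2
tool travel cm [-0.99  0.  ]
1.2 [[455, 443], [499, 411], [479, 551], [517, 523]]
1.3 [[478, 427], [522, 398], [479, 551], [517, 525]]
1.4 [[501, 413], [544, 387], [479, 551], [517, 527]]
1.5 [[523, 400], [565, 377], [479, 551], [516, 530]]
1.57 [[538, 392], [579, 372], [479, 551], [516, 532]]
1.65 [[555, 385], [594, 368], [479, 551], [515, 534]]
```

View pics/p7s.png

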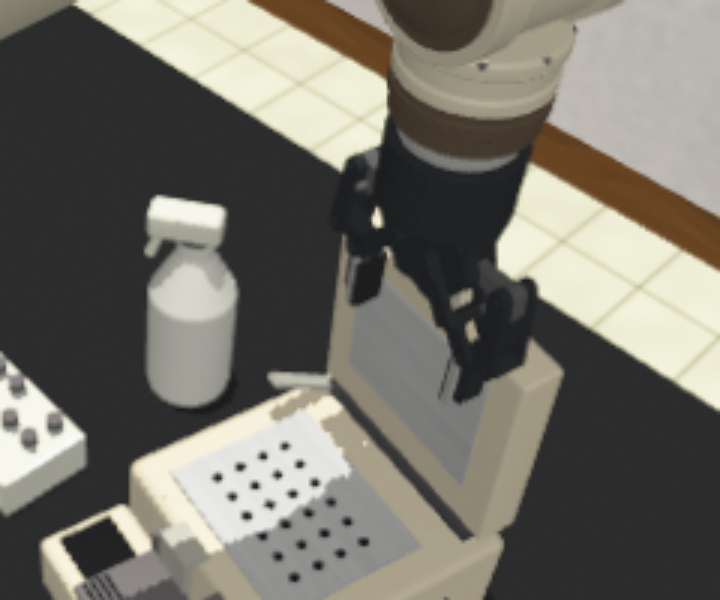

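The lid's outer corner is at (563,372), which puts it near 1.50 rad, and the finger position says 1.51. It needs about 10 mm more.

Call:
move_arm(
  commands=[
    {"claw": 1,"travel": [-0.5,0,0],"turn": 0},
    {"claw": 1,"travel": [-0.5,0,0],"turn": 0},
    {"claw": 1,"travel": [0,0,0],"turn": 0},
    {"claw": 1,"travel": [0,0,0],"turn": 0},
  ],
)

```text
time: 6.25
ee_pos: [0.6345, -0.1272, 0.3836]
tcp_rot: [-180.0, 0.0, 166.7]
wrist_force: [0.8, 0.2, 0.2]
opening: 0.0852
```

```bash
python3 go.py .074 0;python3 - <<'E'
from h import *
b=viewer.camera('side')[80:280,280:520]
cv2.imwrite('pics/p8s.png',cv2.resize(b,(720,600)))
E
```

```text
t 6.25 q [-11.3  18.5  23.5  95.   -0.    2. ] p [ 0.6345 -0.1272  0.3836] yaw err 0.059242254380734494 F [0.8 0.2 0.2] open 0.08524896496658402
tcp in cycler mm [ 7.450e+01 -1.000e-01  3.836e+02] tip z shut 210.6
tool travel cm [0.05 0.01]
```

View pics/p8s.png

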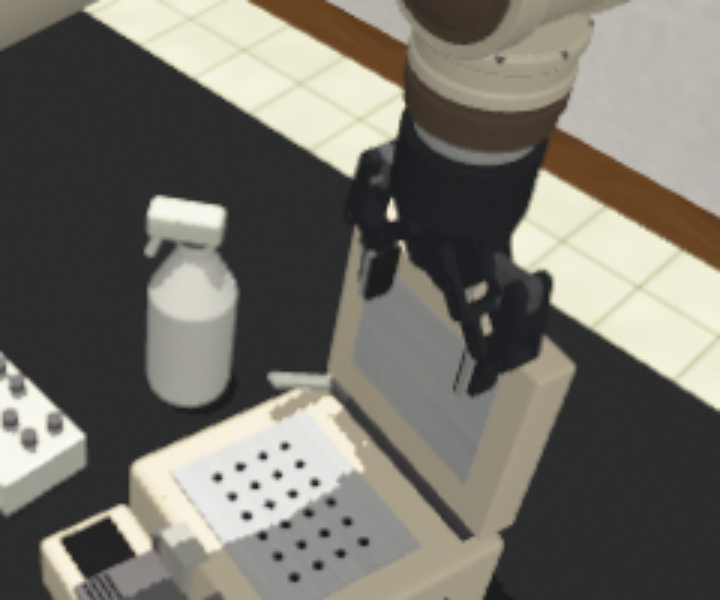

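The corner is now at (575,367), so about 1.56 rad. Next I back the fingers straight off towards the front and check.

Call:
move_arm(
  commands=[
    {"claw": 1,"travel": [0.8,0,0],"turn": 0},
    {"claw": 1,"travel": [2,0,0],"turn": 0},
    {"claw": 1,"travel": [4,0,0],"turn": 0},
    {"claw": 1,"travel": [4,0,0],"turn": 0},
    {"claw": 1,"travel": [4,0,0],"turn": 0},
  ],
)

```text
time: 6.72
ee_pos: [0.4886, -0.0928, 0.383]
tcp_rot: [-180.0, -0.0, 166.7]
wrist_force: [-0.3, 0.3, 2.0]
opening: 0.0855
```

Call:
move_arm(
  commands=[
    {"claw": 1,"travel": [4,0,0],"turn": 0},
    {"claw": 1,"travel": [4,0,0],"turn": 0},
    {"claw": 1,"travel": [2,0,0],"turn": 0},
    {"claw": 1,"travel": [0,0,0],"turn": 0},
    {"claw": 1,"travel": [0,0,0],"turn": 0},
  ],
)

```text
time: 7.13
ee_pos: [0.3922, -0.07, 0.3845]
tcp_rot: [180.0, 0.2, 166.7]
wrist_force: [-0.2, 0.3, 1.2]
opening: 0.0857
```

```bash
python3 go.py .074 0;python3 - <<'E'
from h import *
b=viewer.camera('side')[80:280,280:520]; a=viewer.camera('top'); cv2.imwrite('pics/p9t.png',a)
cv2.imwrite('pics/p9s.png',cv2.resize(b,(720,600)))
T=np.load('T.npy')
for th in (1.5,1.57,1.65):
  for s in (-.085,.085):
    L=lambda r,h:[.085-r*np.cos(th)+h*np.sin(th),s,.103+r*np.sin(th)+h*np.cos(th)]
    P=cyc(T,[L(.155,0),L(.155,.03),L(0,0)])
    print(th,s,'side',np.round((proj('side',P)-[280,80])*3).astype(int).tolist(),'top',np.round(proj('top',P)).astype(int).tolist())
E
```

```text
t 7.1333 q [-10.1 -16.1 -11.6  94.3  -0.    3.2] p [ 0.3922 -0.07    0.3845] yaw err 0.06927242168856651 F [-0.2  0.3  1.2] open 0.08567885606867319
tcp in cycler mm [-1.745e+02 -3.000e-01  3.845e+02] tip z shut 211.5
tool travel cm [-24.85   0.  ]
1.5 -0.085 side [[523, 400], [565, 377], [479, 551]] top [[457, 156], [461, 139], [437, 166]]
1.5 0.085 side [[341, 218], [380, 200], [325, 376]] top [[364, 132], [368, 115], [359, 145]]
1.57 -0.085 side [[538, 392], [579, 372], [479, 551]] top [[458, 150], [462, 134], [437, 166]]
1.57 0.085 side [[355, 212], [393, 197], [325, 376]] top [[365, 126], [370, 110], [359, 145]]
1.65 -0.085 side [[555, 385], [594, 368], [479, 551]] top [[460, 143], [463, 128], [437, 166]]
1.65 0.085 side [[371, 206], [408, 194], [325, 376]] top [[367, 119], [371, 104], [359, 145]]
```

View pics/p9s.png

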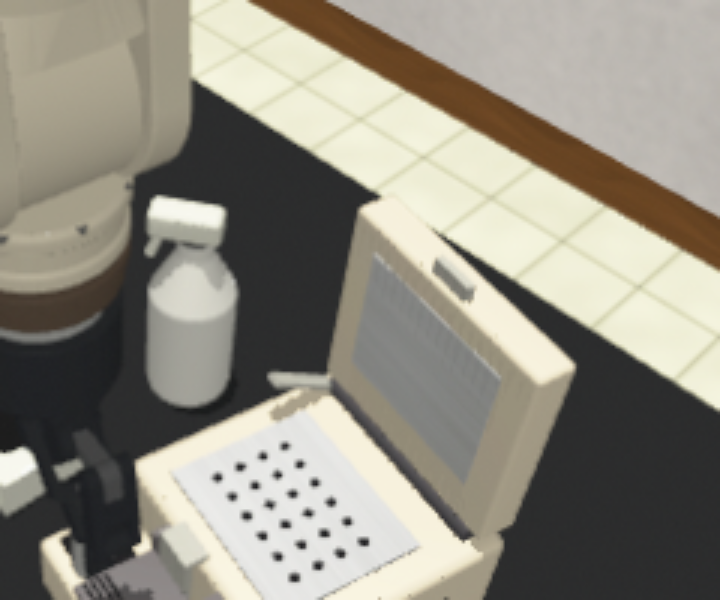

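View pics/p9t.png

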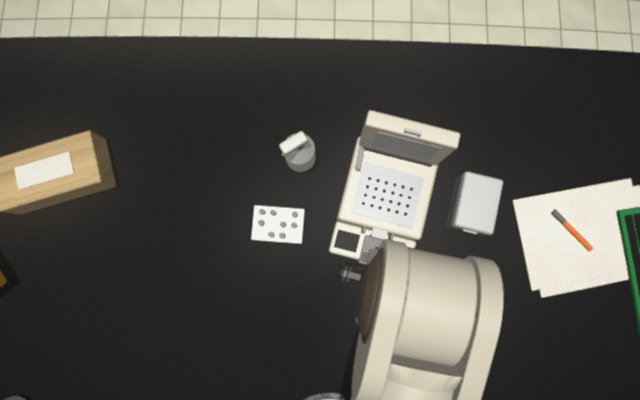

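The lid stands clear of the gripper. Its corners are at (540,388) and (575,367) in the side crop and (369,111) and (460,132) in the top view. All of these match about 1.57 rad, the neighbours haven't moved, and the gripper is free, so I'm handing in.

```bash
python3 -c "
from workcell import bot
print(bot.job_done())"
```

```text
the job is handed in; nothing more can be done
None
```

The thermal cycler is open: the lid stands upright and stayed there after the arm backed off. I handed the job in at about 7.2 s of the 48 s allowed; the hand-in reports no verdict.

- **Catch:** I pressed the paddle with closed fingers, at about 5 N. The catch let go and the lid sprang up to about 0.55 rad, judged by eye from the picture.
- **Lid:** With the fingers open on either side of the tongue, I pushed the front edge up and back along its arc. The highest wrist force I saw between moves was about 12 N.
- **Lid angle:** In both camera views the lid's corners matched an angle of about 1.57 rad, with roughly 0.03 rad of uncertainty. The finger position at the last push agreed.
- **Neighbours and paddle:** The spray bottle, tip box and tube rack appeared at the same pixels as at the start. The paddle looked fully sprung back when I drew off it. In the last pictures the gripper partly covered it, so I did not measure it again.
- **Gripper:** It ended clear of everything, in front of the cycler with its fingertips about 0.2 m up. The wrist force read about 1 N, which is noise.

No check failed or disagreed. The initial fit of the cycler's pose was off by up to 6 mm at single corners, and by 2–4 mm at most of the others.

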